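# Tap an offcut home against the hidden length stop

### The arm

A 6-joint arm with a two-finger parallel gripper is mounted at the origin on a cart in front of the work surface, level with it; the furniture and walls round the work are solid. World frame = base frame: x ahead of the robot, y to its left, z up, the work surface at z = 0. Lengths are in m, angles in rad, forces in N, time in s.
With the tool pointing down it reaches from about 0.35 to 0.725 m from the base axis. Payload 4.3 kg.
Tool frame: the origin (TCP) lies at the centre of the arm's flange, where the gripper is bolted on; the fingertips stand 173 mm ahead of it and the grasp point (between the pads) lies 155 mm ahead of it (robot.pinch_z is the distance from the TCP to the grasp point, in m); z points along the fingers, y is the line along which they close (so a half turn about z gives the same grasp; the last joint's range is limited). The gripper opens to 85 mm and grips with 20 to 120 N. Pads are 22 mm wide; open, the fingers measure 114 mm over their backs; the gripper's body (76 mm by 85 mm) begins 54 mm behind the grasp point. The pads swing forward as they close: fully open they stand 13 mm farther back than shut.
Start: joints at [-1.298, 0.377, 0.081, 1.274, 0, 1.46], TCP at [0.215, -0.533, 0.405] pointing down, gripper open.
Joint ranges: [-2.72, 2.72], [-0.84, 1.66], [-1.02, 1.22], [-1.77, 2.12], [-1.37, 1.28], [-3.14, 3.14]. Speed limits (rad/s): [2.57, 2.57, 3.14, 3.14, 3.14, 3.14].

### API

Orientations are given as a rotation vector (axis times angle).
In Python, from rig import robot gives the robot as it stands. The module is installed in compiled form; this text tells all that it offers. Calls block until the motion is done:
- robot.movep(position, orientation): joint-space move of the TCP to a pose.
- robot.servo_line(position, max_speed=0.15, frame=None, contact_N=None): straight line of the TCP; frame=None keeps the orientation; max_speed is the mean speed in m/s. With contact_N (N) it stops when the force on the tool has changed by that much, and returns True; else False.
- robot.goto_joints(angles): joint-space move.
- robot.move_gripper(opening): finger opening in m; the grip force is fixed at half the most; returns when the fingers have stopped.
- robot.sleep(seconds).
- robot.inverse_kinematics(position, orientation): joint angles nearest the present ones, or None.
- robot.read_camera(name): name is "scene" or "top" or "wrist"; returns a dict with "pixels" (420x560x3 uint8, blue, green, red), "range_z" (420x560 float32, m along the optical axis (not along the pixel's ray), 0 where there is no reading), "mtx" (3x3 intrinsics, pixels), "extrinsics" (4x4, takes a point from camera to world coordinates). Camera axes: x right, y down, z forward; pixel columns grow to the right and rows downward; lengths in m; the calibration is good to about 2 mm. A picture is of the moment at which its call begins.
A pose or a line that the arm cannot do raises robot.PlanningError and nothing moves.
- robot.job_done(): hands the job in; it is judged then, once.
Readings, each from a call of its own:
- robot.get_t(): time.
- robot.get_joint_pos(): joint angles.
- robot.get_joint_velocities(): joint speeds.
- robot.get_effort(): joint torques, N m.
- robot.get_eef_pos(): TCP position.
- robot.get_eef_rot(): TCP orientation.
- robot.get_contact_force(): force on the tool from outside, world axes, zero at the start.
- robot.get_ft_torque(): the same for the moment, N m.
- robot.get_gripper_width(): finger opening in m.
- robot.get_finger_force(): force on a finger pad.
Only numpy, scipy, OpenCV 4.12 (cv2) and the standard library are available. Lean on these libraries where they do the work, as an engineer would, in place of code of your own. Each camera call takes 0.05 s, during which the arm holds its last target. There are 200 camera calls.

### The job

Pick up the tapping drift from the grey folder and use its brass head to nudge the wood offcut along the trough of the jig, in under the blue hood, until it meets the stop hidden inside. The stop is only held by friction, so tap gently and do not shift it, and move the offcut with the drift alone, never with the fingers. Then lay the drift back flat on the folder, leaving the offcut against the stop and the paint pots and eraser where they are.

Things in the scene. Friction and masses are not known exactly. Their poses are not given: they have to be found in the camera images.
- jig: Fixed length-stop jig: plywood base 160 x 70 x 22 mm (local x -70 to +90, y +-35 mm) with a straight trough along local x on top. Origin on the table under the trough's centre line; +x is the direction to push the offcut, z up. The trough's floor is 22 mm above the table and 22 mm wide between its rails (y +-11 mm).
- trough_rear (a point): Floor of the trough, on its centre line, at its open rear end (jig x = -70 mm; no end wall). Axes as the jig's. From here to the hood the rails are 12 mm high and 8 mm thick, and the trough is open above.
- hood_mouth (a point): Floor of the trough, on its centre line, at the mouth of the blue hood (jig x = 0). Axes as the jig's. The mouth is 22 mm wide and 21 mm high; the hood is 38 mm wide, 88 mm long, its top 47 mm above the table. The stop, a block that cannot be seen, stands 35 to 60 mm past the mouth, differently each time. It slides back if pushed with about 12 N or more.
- offcut: Pale wood offcut, 18 x 45 x 12 mm, 25 g, lying loose in the trough outside the hood. It needs well under 1 N to slide. Origin at the centre of its underside; long axis local y (+-22.5 mm), local +y points along the jig's +x, into the hood. Once home its rear end lies from 10 mm in front of the hood's mouth to 15 mm inside it.
- drift: Tapping drift, 190 mm long, 80 g, lying on the folder: pale wooden handle 90 x 20 wide (y) x 26 mm high, then an 8 mm aluminium rod and a brass head 12 mm thick. Origin at the centre of the handle's underside; +x points to the head (handle x -45 to +45 mm), z up. It balances about 20 mm ahead of the origin; grip the handle there, across its width.
- drift_tip (a point): Centre of the flat end face of the drift's brass head: 145 mm ahead of the drift's origin and 13 mm above its underside.
- folder: Grey folder, 220 (x) x 300 (y) x 9 mm, fixed flat on the table. Origin at the centre of its underside.
- red_pot: Small white paint pot with a red-brown band, 36 mm across, 38 mm high, loose bystander. Origin at the centre of its underside.
- green_pot: Small white paint pot with a dark green band, 34 mm across, 41 mm high, loose bystander. Origin at the centre of its underside.
- eraser: White eraser in a blue sleeve, 20 x 42 x 12 mm, loose bystander. Origin at the centre of its underside.
Mind the look-alikes: they are no part of the job. Leave any purple look-alike of the offcut alone.

How it is judged:
On the way, in this order (a step that is already met when the one before it is completed fails the run):
1. the drift is lifted off the folder (z of drift in the frame of folder above 0.02 m), for 0.2 s.
2. the offcut meets the hidden stop (gap under 2.5 mm) (y of stop_face in the frame of offcut below 0.025 m), for 0.2 s.
At the end, for the whole second after the job is handed in: The offcut's front end is within 2.5 mm of the hidden stop and at rest; the drift lies flat on the folder (the centre of its handle over the folder, tilt under 0.12 rad), released and at rest (y of stop_face in the frame of offcut below 0.025 m and x of drift in the frame of folder between -0.105 and 0.105 m and y of drift in the frame of folder between -0.145 and 0.145 m and z of drift in the frame of folder between 0.004 and 0.016 m and angle between drift's own z axis and vertical below 0.12 rad and linear speed of each of drift, offcut below 0.02 m/s); the robot touches nothing.
It fails at once if the hidden stop is shifted by more than 3 mm (distance of stop_face from where it was at the start of the episode above 0.003 m).
It fails at once if the fingers or arm touch the offcut (contact force between any of the fingers, the arm and offcut above 0.3 N).
It fails at once if a paint pot or the eraser is moved by more than 15 mm (distance of any of red_pot, green_pot, eraser from where it was at the start of the episode above 0.015 m).
It also fails if it takes over 64 s, if anything falls off the work surface, if the arm or the gripper's body presses on something with over 40 N, if the wrist force passes 120 N, or if a joint passes its speed limit or range.

## Working session

There is one attempt and no reset: what is moved stays moved. The work goes in short steps, each a Python script; the robot and the scene stay as the last script left them, time stands still between calls to the robot, and variables do not carry over. Pictures are saved under pics/ and viewed, at most 12 in all, crops included, and the job is handed in when it is done.

```bash
mkdir -p pics
cat > h.py <<'E'
import numpy as np, cv2
from rig import robot
def shot(n,f=None):
    c=robot.read_camera(n)
    if f: cv2.imwrite('pics/'+f,c['pixels'])
    return c
def pt(c,u,v,z=None):
    K=np.array(c['mtx']);T=np.array(c['extrinsics'])
    r=np.linalg.inv(K)@[u,v,1]
    if z is None: return T[:3,:3]@(r*float(c['range_z'][int(round(v)),int(round(u))]))+T[:3,3]
    d=T[:3,:3]@r
    return T[:3,3]+d*(z-T[2,3])/d[2]
E
python3 - <<'E'
from h import *
import pickle
d={n:shot(n,n+'0.png') for n in('top','scene')}
pickle.dump(d,open('c0.pkl','wb'))
E
```

```text
(no output)
```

View pics/top0.png

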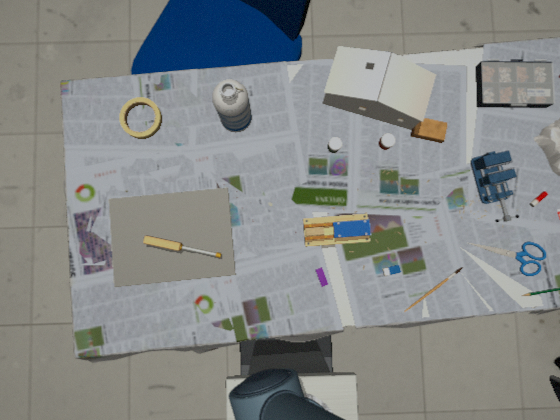

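View pics/scene0.png

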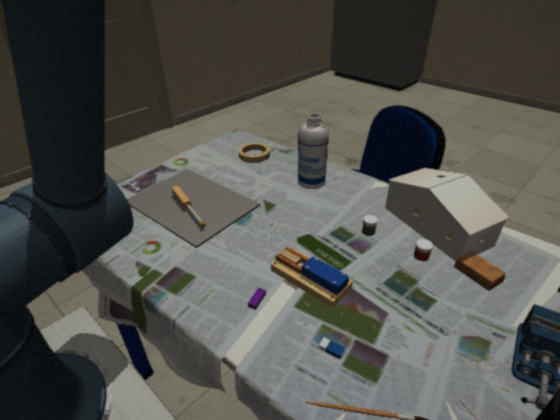

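The top view shows the drift on the folder, from (145,241) to (221,255), and the jig at (303–371, 214–247) with its blue hood on the right. The offcut candidates are the pale block in the trough at about (320,231) and the purple look-alike at (321,277), so I choose the pale one. The eraser is at (391,270) and the pots are at (335,145) and (387,141). Next I'll check this in one close crop.

Run:
```python
from h import *
import pickle
d=pickle.load(open('c0.pkl','rb'));c=d['top'];p=c['pixels']
a=cv2.resize(p[205:260,295:380],None,fx=7,fy=7,interpolation=cv2.INTER_CUBIC)
b=cv2.resize(p[228:263,137:229],None,fx=6.4,fy=6.4,interpolation=cv2.INTER_CUBIC)
o=np.zeros((a.shape[0]+b.shape[0]-30,600,3),np.uint8);o[:385,:595]=a;o[385:385+195,:589]=b[:o.shape[0]-385][:195]
cv2.imwrite('pics/crop.png',o[:600])
print(c['extrinsics'],c['mtx'])
for u,v in [(150,242),(165,244),(219,254),(110,200),(235,275),(235,190),(116,285),(320,231),(350,230),(308,230)]: print(u,v,pt(c,u,v).round(4))
```

```text
[[-0.02968002 -0.99545558  0.09048365  0.46580199]
 [-0.99952408  0.02879552 -0.01106531  0.02847526]
 [ 0.00840951 -0.090769   -0.99583647  1.096365  ]
 [ 0.          0.          0.          1.        ]] [[436.93904943   0.         278.87866085]
 [  0.         436.93904943 206.71596003]
 [  0.           0.           1.        ]]
150 242 [0.4857 0.3303 0.0352]
165 244 [0.4799 0.2952 0.0315]
219 254 [0.4518 0.1657 0.0255]
110 200 [0.5934 0.4363 0.0108]
235 275 [ 0.3984  0.1303 -0.0008]
235 190 [ 0.6113  0.126  -0.002 ]
116 285 [0.3837 0.4205 0.0111]
320 231 [ 0.5002 -0.0817  0.0321]
350 230 [ 0.5001 -0.1528  0.0443]
308 230 [ 0.5035 -0.0525  0.0328]
```

View pics/crop.png

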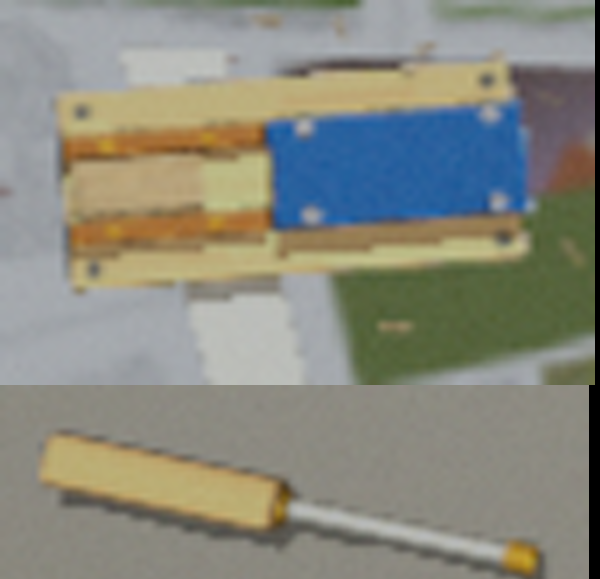

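The crop shows the pale offcut inside the trough between the orange rails, at crop (73–202, 158–212), with the hood mouth at crop x≈271. The drift's handle corners and brass head (crop ≈(540,558)) are clear. That confirms the choice of offcut, so I'll compute the poses.

```bash
cat > m.py <<'E'
from h import *
import pickle
c=pickle.load(open('c0.pkl','rb'))['top']
A=lambda x,y,z: pt(c,295+(x+.5)/7-.5,205+(y+.5)/7-.5,z)
B=lambda x,y,z: pt(c,137+(x+.5)/6.4-.5,228+(y-385+.5)/6.4-.5,z)
E
python3 - <<'E'
from m import *
J=[A(*q,.022) for q in [(58,95),(510,63),(527,258),(74,290)]]
H=[A(*q,.047) for q in [(269,122),(520,100),(530,208),(277,230)]]
print('jig',np.round(J,4),'\nhood',np.round(H,4))
m=lambda a,b:(a+b)/2
r=m(J[0],J[3]);f=m(J[1],J[2]);print('rear',r,'front',f,np.linalg.norm(f-r))
r2=m(H[0],H[3]);f2=m(H[1],H[2]);print('mouth',r2,'hend',f2,np.linalg.norm(f2-r2))
for a,b in((r,f),(r2,f2)): print('yaw',np.degrees(np.arctan2(*(b-a)[[1,0]])))
print('offcut',A(74,187,.034),A(202,181,.034))
D=[B(*q,.035) for q in [(52,432),(287,480),(272,528),(38,482)]]
a=m(D[0],D[3]);b=m(D[1],D[2]);t=B(540,558,.022)
print('drift',a,b,t,np.linalg.norm(b-a),np.linalg.norm((t-a)[:2]),np.degrees(np.arctan2(*(t-a)[[1,0]])),np.degrees(np.arctan2(*(b-a)[[1,0]])))
print(robot.get_eef_rot(),robot.pinch_z)
E
```

```text
jig [[ 0.5334 -0.0417  0.022 ]
 [ 0.5401 -0.2016  0.022 ]
 [ 0.4714 -0.2042  0.022 ]
 [ 0.4649 -0.0449  0.022 ]] 
hood [[ 0.5205 -0.1123  0.047 ]
 [ 0.5255 -0.1991  0.047 ]
 [ 0.4883 -0.2007  0.047 ]
 [ 0.4834 -0.1135  0.047 ]]
rear [ 0.49919695 -0.04330856  0.022     ] front [ 0.50575257 -0.20291272  0.022     ] 0.15973873687181817
mouth [ 0.50191679 -0.112896    0.047     ] hend [ 0.50692192 -0.19987592  0.047     ] 0.08712381509234471
yaw -87.64794047520043
yaw -86.70663250398475
offcut [ 0.50055128 -0.04535568  0.034     ] [ 0.50132478 -0.08989741  0.034     ]
drift [0.49380621 0.3457783  0.035     ] [0.47350384 0.2575935  0.035     ] [0.4501227  0.16142276 0.022     ] 0.09049167826135579 0.18946031804544566 -103.33052463707646 -102.9650240105313
[-3.08247558e+00 -5.97218354e-01  2.18269704e-04] 0.1547
```

```bash
cat >> h.py <<'E'
from scipy.spatial.transform import Rotation as Ro
def rot(yaw,s):
    x=s*np.array([np.cos(yaw),np.sin(yaw),0]);z=np.array([0,0,-1.]);return Ro.from_matrix(np.c_[x,np.cross(z,x),z]).as_rotvec()
PZ=robot.pinch_z
DY,JY=np.radians(-103.2),np.radians(-87.2)
d=np.array([np.cos(DY),np.sin(DY)]);j=np.array([np.cos(JY),np.sin(JY)])
G=np.array([.4837,.3017])+.02*d
REAR=np.array([.4992,-.0433])
def P(xy,z): return [xy[0],xy[1],z+PZ]
def jg(tipx): return REAR+(tipx+.07-.125)*j   # grip xy for tip at jig x
E
python3 - <<'E'
from h import *
for s in(1,-1):
    for p in ((P(G,.032),DY),(P(jg(-.09),.047),JY),(P(jg(.015),.047),JY)):
        q=robot.inverse_kinematics(p[0],rot(p[1],s));print(s,None if q is None else np.round(q,2))
E
```

```text
1 [ 0.42  0.5  -0.33  0.74 -0.   -0.92]
1 [ 0.08  0.4  -0.46  0.72  0.   -1.54]
1 [-0.13  0.39 -0.47  0.71  0.   -1.75]
-1 [ 0.42  0.5  -0.33  0.74 -0.    2.22]
-1 [ 0.08  0.4  -0.46  0.72  0.    1.6 ]
-1 [-0.13  0.39 -0.47  0.71  0.    1.39]
```

Run:
```python
from h import *
r=rot(DY,-1)
robot.movep(P(G,.13),r); robot.move_gripper(.05)
w=shot('wrist','w1.png')
T=np.linalg.inv(w['extrinsics'])
for k in (-.065,0,.025):
    q=T@[*(G+k*d),.035,1];q=w['mtx']@q[:3];print(k,q[:2]/q[2])
q=T@[*(G+.125*d),.022,1];q=w['mtx']@q[:3];print('tip',q[:2]/q[2],robot.get_t())
```

```text
-0.065 [278.59986441 134.72888391]
0 [278.6490696  221.36266386]
0.025 [278.66579135 250.80402867]
tip [278.76920374 341.32760458] 3.625
```

View pics/w1.png

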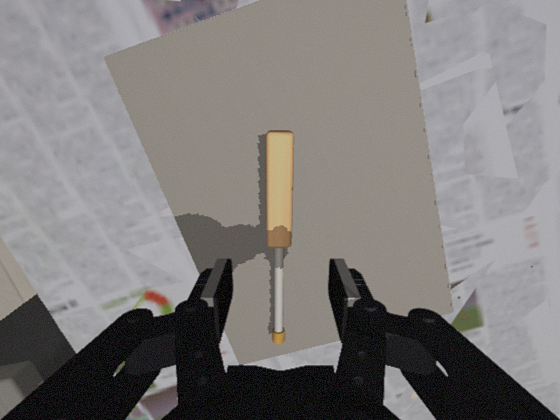

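The wrist view shows the handle at (279, 131–247) and the tip at (279,342), within about 2 mm of the prediction and centred between the fingers. I'll grasp and lift.

Run:
```python
from h import *
print(robot.servo_line(P(G,.032),max_speed=.08,contact_N=6),robot.get_eef_pos()[2]-PZ)
robot.move_gripper(.0); print(robot.get_gripper_width(),robot.get_finger_force())
robot.servo_line(P(G,.13),max_speed=.08)
robot.movep(P(jg(-.095),.12),rot(JY,-1))
print(robot.get_gripper_width(),robot.get_contact_force(),robot.get_t())
shot('wrist','w2.png')
s=shot('scene');cv2.imwrite('pics/s2.png',cv2.resize(s['pixels'][130:320,130:380],None,fx=3,fy=3,interpolation=cv2.INTER_CUBIC))
import pickle;pickle.dump((s,robot.read_camera('top')),open('c2.pkl','wb'))
```

```text
False 0.03261042238927658
0.01884833030064745 59.48872625827789
0.018919212509707024 [ 0.63274849  0.21788244 -0.8622996 ] 7.4917
```

View pics/w2.png

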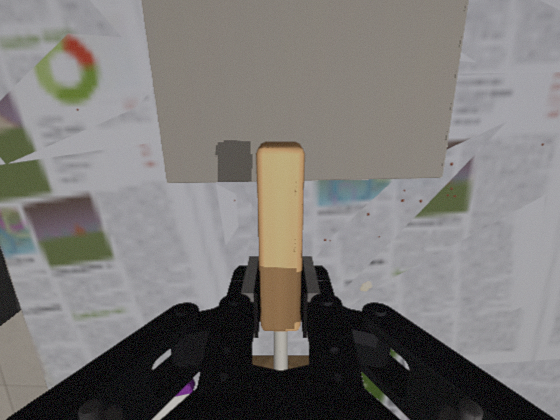

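View pics/s2.png

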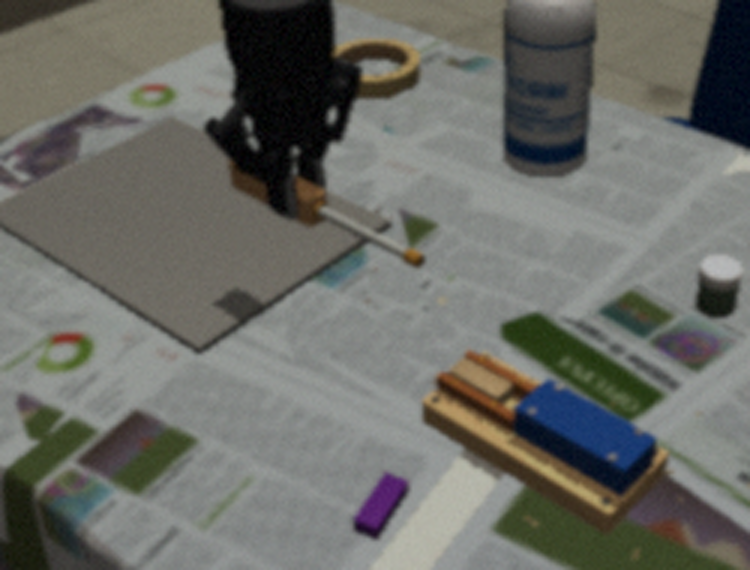

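The drift is held straight: in the wrist view the handle axis runs (281,145)→(281,330). In the scene crop the tip is at (421,259). I'll compare that with the expected position.

Run:
```python
from h import *
import pickle
s,t=pickle.load(open('c2.pkl','rb'))
tip=jg(-.095)+.125*j; e=[*tip,.1094]
for c in(s,t):
    q=np.linalg.inv(c['extrinsics'])@[*e,1];q=np.array(c['mtx'])@q[:3];print('exp',q[:2]/q[2],q[2]); u=(q[:2]/q[2])
u,v=130+421.5/3-.5,130+259.5/3-.5
print(e,u,v,pt(s,u-2,v-1))
K=u0=None
p=t['pixels'];a,b=int(q[0]/q[2]),int(q[1]/q[2])
o=cv2.resize(p[b-30:b+30,a-60:a+90],None,fx=5,fy=5,interpolation=cv2.INTER_CUBIC);cv2.imwrite('pics/t2.png',o);print(a-60,b-30)
```

```text
exp [270.7077002  218.09019742] 0.7851653066162059
exp [295.50409972 231.61672774] 0.9862851221928451
[np.float64(0.49797875575510964), np.float64(-0.018329846566464164), 0.1094] 270.0 216.0 [ 0.49620373 -0.01249473  0.11534035]
235 201
```

View pics/t2.png

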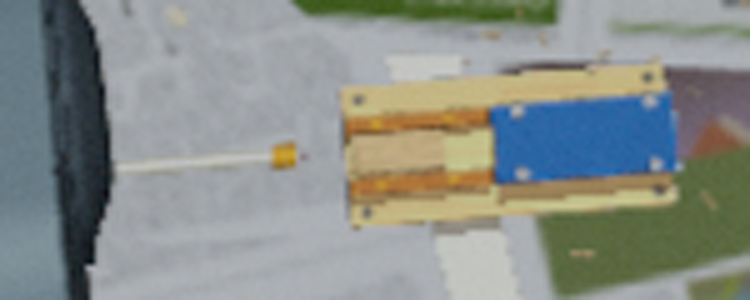

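The top view puts the tip at crop (297,155). It is laterally on the trough's axis and parallel to it, about 3 mm farther back than nominal. Now I'll descend behind the offcut and push gently.

Run:
```python
from h import *
print(robot.servo_line(P(jg(-.092),.0406),max_speed=.08,contact_N=6))
robot.sleep(.3);f0=np.array(robot.get_contact_force());print(f0)
h=robot.servo_line(P(jg(-.03),.0406),max_speed=.02,contact_N=2.5)
print(h,np.array(robot.get_contact_force())-f0)
def tipx(): return (np.array(robot.get_eef_pos()[:2])-REAR)@j-.07+.125
print('nominal tip x',tipx(),robot.get_t())
t=shot('top');cv2.imwrite('pics/t3.png',cv2.resize(t['pixels'][205:260,250:380],None,fx=6,fy=6,interpolation=cv2.INTER_CUBIC))
```

```text
False
[ 0.93013663  0.47580403 -0.47218746]
False [-1.27015144 -0.4180043   0.21000403]
nominal tip x -0.030027051504699254 12.3333
```

View pics/t3.png

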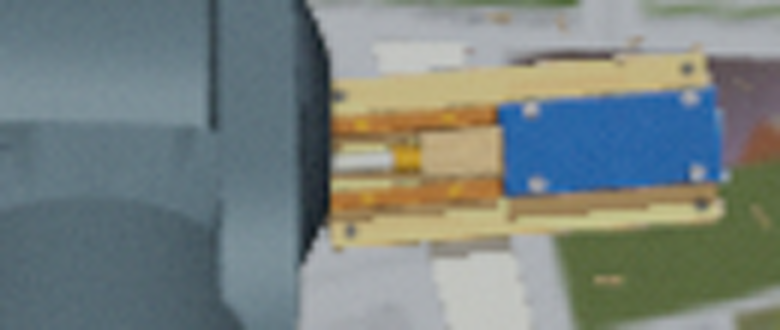

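The brass head is at crop (407,157), centred in the trough and pushing the offcut, whose front is already entering the hood. I'll continue slowly until contact.

Run:
```python
from h import *
def tipx(): return (np.array(robot.get_eef_pos()[:2])-REAR)@j-.07+.125
robot.sleep(.3);f0=np.array(robot.get_contact_force())
h=robot.servo_line(P(jg(.022),.0406),max_speed=.012,contact_N=3)
print(h,tipx(),np.array(robot.get_contact_force())-f0)
robot.sleep(.3);print(tipx(),np.array(robot.get_contact_force())-f0,robot.get_t())
```

```text
True 0.0046368546860137 [-0.27766577  0.52845403 -2.51012507]
0.004411923109201923 [ 0.11121597  0.15282706 -1.48081132] 15.65
```

The force is mostly vertical, so this may not be the stop. I'll back off 4 mm and re-touch while logging forces.

Run:
```python
from h import *
def tipx(): return (np.array(robot.get_eef_pos()[:2])-REAR)@j-.07+.125
def F(): 
    a=[]
    for _ in range(10): robot.sleep(.02); a.append(np.r_[robot.get_contact_force(),robot.get_ft_torque()])
    return np.mean(a,0)
x0=tipx();robot.servo_line(P(jg(x0-.004),.0406),max_speed=.02);b=F();print(b.round(2))
for k in np.arange(-.002,.0031,.001):
    h=robot.servo_line(P(jg(x0+k),.0406),max_speed=.01,contact_N=4)
    f=F()-b;print(round(k,4),h,round(tipx(),4),f.round(2))
    if h or np.linalg.norm(f[:3])>4: break
t=shot('top');s=shot('scene')
a=cv2.resize(t['pixels'][205:260,270:380],None,fx=6,fy=6,interpolation=cv2.INTER_CUBIC)
b=cv2.resize(s['pixels'][230:310,240:360],None,fx=3,fy=3,interpolation=cv2.INTER_CUBIC)
o=np.zeros((570,660,3),np.uint8);o[:330]=a;o[330:,:360]=b;cv2.imwrite('pics/t4.png',o);print(robot.get_t())
```

```text
[-0.21  0.3  -0.77 -0.01  0.01  0.01]
-0.002 False 0.0024 [ 0.19 -0.61 -0.21  0.02 -0.   -0.  ]
-0.001 False 0.0034 [ 0.05 -0.38  0.    0.02 -0.01 -0.02]
0.0 False 0.0044 [ 0.08 -0.24 -0.19  0.02 -0.02 -0.02]
0.001 False 0.005 [ 0.25  4.13  0.63  0.78  0.01 -0.01]
18.0417
```

View pics/t4.png

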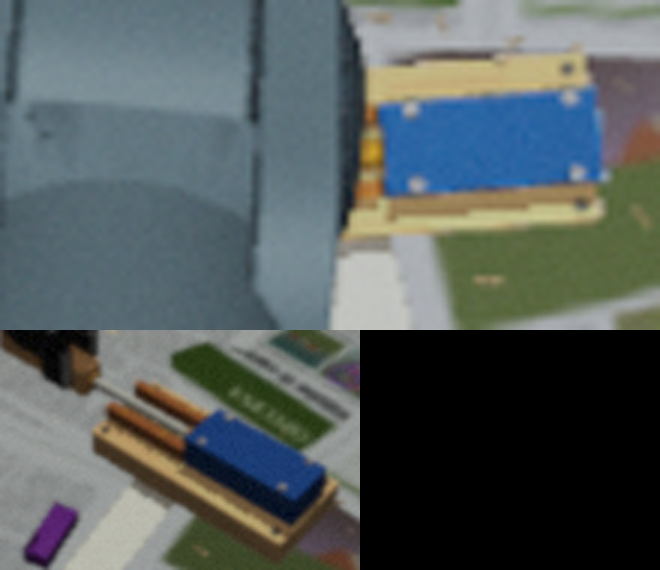

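The contact now is purely axial: +4.1 N in y with almost no x, z or twist, at tip x of about 2–5 mm. That fits the offcut against the stop, with its front at about 47–50 mm. The picture shows the head at the mouth, crop (371,152), centred. To rule out the head catching the hood, I'll re-touch slightly lower and sideways, then retract and lift.

Run:
```python
from h import *
def tipx(): return (np.array(robot.get_eef_pos()[:2])-REAR)@j-.07+.125
def F(): 
    a=[]
    for _ in range(8): robot.sleep(.02); a.append(np.r_[robot.get_contact_force(),robot.get_ft_torque()])
    return np.mean(a,0)
n=np.array([-j[1],j[0]])
for off,z in((.002,.0392),(-.002,.0392)):
    robot.servo_line(P(jg(.000),.0406),max_speed=.02)
    robot.servo_line(P(jg(.000)+off*n,z),max_speed=.02);b=F()
    for k in np.arange(.002,.0091,.0005):
        robot.servo_line(P(jg(k)+off*n,z),max_speed=.01,contact_N=4)
        f=F()-b
        if np.linalg.norm(f[:3])>2.5: break
    print(off,round(k,4),tipx(),f.round(2))
robot.servo_line(P(jg(0),.0406),max_speed=.02)
robot.servo_line(P(jg(-.095),.0406),max_speed=.06)
robot.servo_line(P(jg(-.095),.13),max_speed=.1)
t=shot('top');s=shot('scene')
a=cv2.resize(t['pixels'][205:260,270:380],None,fx=6,fy=6,interpolation=cv2.INTER_CUBIC)
b=cv2.resize(s['pixels'][230:310,240:360],None,fx=3,fy=3,interpolation=cv2.INTER_CUBIC)
o=np.zeros((570,660,3),np.uint8);o[:330]=a;o[330:,:360]=b;cv2.imwrite('pics/t5.png',o);print(robot.get_t())
```

```text
0.002 0.0055 0.005034370349346909 [-0.06  5.39  0.91  0.95  0.    0.03]
-0.002 0.0055 0.005037057759847446 [0.28 4.98 1.08 0.97 0.03 0.02]
29.3833
```

View pics/t5.png

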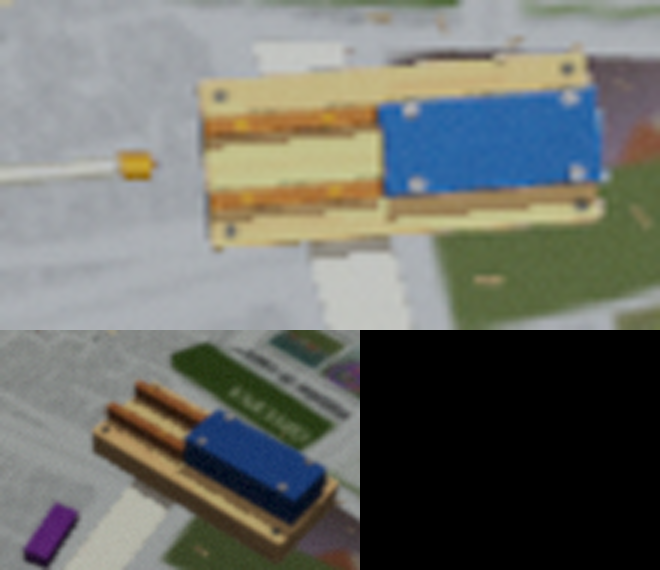

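The contact sits at the same depth whatever the offset, so it is the stop. The trough outside the mouth (crop x<383) is now empty and the offcut is home. Now I'll lay the drift back.

Run:
```python
from h import *
robot.movep(P(G,.13),rot(DY,-1))
robot.servo_line(P(G,.05),max_speed=.08)
print(robot.servo_line(P(G,.0322),max_speed=.03,contact_N=3),robot.get_eef_pos()[2]-PZ,robot.get_contact_force())
robot.move_gripper(.05);robot.sleep(.3)
robot.servo_line(P(G,.15),max_speed=.08);robot.sleep(.3)
w=shot('wrist','w6.png');print(robot.get_gripper_width(),robot.get_t())
for v in(150,200,240): print(pt(w,279,v).round(4))
```

```text
True 0.03263942542608578 [-0.18306426 -0.10968084  3.83937915]
0.04961739600459663 34.5167
[0.4904 0.3327 0.0354]
[0.4812 0.2932 0.0353]
[0.472  0.2542 0.0255]
```

View pics/w6.png

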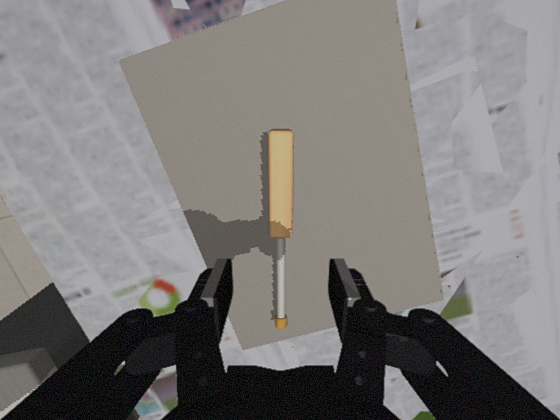

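The drift lies flat on the folder, with its handle at (281, 130–237) and level at z≈0.035, and the gripper is clear.

```bash
python3 -c "
from h import *
print(robot.job_done())"
```

```text
the job is handed in; nothing more can be done
None
```

The job is handed in: three separate light taps (4–5.4 N) met the same firm contact with the offcut in under the hood, which I take as the hidden stop since I couldn't see it, and the drift is back flat on the folder; the judge returned no verdict.

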